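# Fit the access cover of an instrument housing over its locating pin

### The job

Pick up the loose access cover by its upright grip, lay it gently on the flat top of the instrument housing with the grip over the round port and the cover's hole end at the housing's pin end, and nudge it along until its hole drops over the locating pin and the cover lies fully flush and square on the housing. The pin may be clamped anywhere along its slot, so feel for it: never load the cover against the housing or the pin with more than about 40 N. Let go of the cover, and leave the other things where they are.

Things in the scene. Friction and masses are not known exactly. Their poses are not given: they have to be found in the camera images.
- cover_grip (a point): the middle of the cover's upright grip, a bar 44 (x) x 12 (y) mm standing 44 mm above the middle of the cover plate; pinch its +-y sides from above. The point lies 30 mm above the plate's underside, 22 mm above its upper face and 22 mm below the top of the grip. x runs along the plate towards its hole, z up
- cover: the loose aluminium access cover, about 0.3 kg: a flat plate 152 (x) x 80 (y) x 8 mm, bare flat underside, upright grip in the middle. Origin at the centre of its underside, axes as cover_grip
- cover_hole (a point): the centre of the cover's only hole, at the underside: a round through hole about 12.5 mm wide, 40 mm from the plate's centre along +x, 36 mm from the plate's end
- seat (a point): the centre of the housing's flat top face, 200 (x) x 110 (y) mm, 60 mm above the bench; the mouth of a 30 mm round port. x runs along the housing to its pin end, z up. With the pin in the hole the cover's underside lies on this face: cover_grip is then 30 mm above this point and up to 16 mm before or behind it along x
- slot_mid (a point): the middle of the pin's slot, on the top face 40 mm along +x from seat. The fixed steel pin, 10 mm thick, edge barely tapered, stands 7 mm above the face, clamped anywhere within 16 mm of this point along x (not measured, seldom near the middle). A cover that has not found it rides up to 7 mm high on its tip; once the hole has caught it, sliding on is blocked and the side force rises
- housing: the aluminium instrument housing, fixed to the bench, 60 mm tall; a 52 mm wide pipe stub sticks out 28 mm from its pin end (+x), below the top face. Origin at the centre of its underside, axes as seat
- wash_bottle: a closed white plastic bottle, 64 mm across, 150 mm tall, standing; origin at the centre of its underside
- key_stand: a stand with six T-handled hex keys, 50 x 150 mm, 95 mm tall; origin at the centre of its underside
- spare_ring: a flat steel ring, 68 mm across, 8 mm thick, lying on the mat; origin at the centre of its underside
- blank_flange: a small round steel blank, 80 mm across, 12 mm thick, lying on the mat; origin at the centre of its underside
There are look-alikes about, which are no part of the job. What is shaped like the cover but green or orange is not meant.

How it is judged:
On the way:
1. the cover is carried over the housing, clear of it (horizontal distance between cover_grip and seat below 0.05 m and z of cover_grip in the frame of seat above 0.038 m), for 0.05 s.
At the end, for the whole second after the job is handed in: the cover lies flush on the housing (gap under 1.6 mm, tilt under 0.03 rad), hole end to the pin end, square within 0.15 rad, its grip within 18 mm of the port's centre along the housing and 8 mm across (so the pin is in the hole), at rest and let go (z of cover_grip in the frame of seat below 0.0316 m and x of cover_grip in the frame of seat between -0.018 and 0.018 m and y of cover_grip in the frame of seat between -0.008 and 0.008 m and angle between cover_grip's own z axis and vertical below 0.03 rad and angle between the x axis of cover_grip and the x axis of seat, either way round below 0.15 rad and x of cover_hole in the frame of seat above 0 m and linear speed of cover below 0.02 m/s and contact force between cover and the fingers below 0.1 N); the robot touches nothing.
It fails at once if the cover is loaded against the housing or its pin with more than 40 N (contact force between cover and housing above 40 N).
It fails at once if one of the other things is moved by more than 30 mm (distance of any of wash_bottle, key_stand, spare_ring, blank_flange from where it was at the start of the episode above 0.03 m).
It also fails if it takes over 58 s, if anything falls off the work surface, if the arm or the gripper's body presses on something with over 40 N, if the wrist force passes 120 N, or if a joint passes its speed limit or range.

### The arm

A 6-joint arm with a two-finger parallel gripper is mounted at the origin on the work surface. World frame = base frame: x ahead of the robot, y to its left, z up, the work surface at z = 0. Lengths are in m, angles in rad, forces in N, time in s.
With the tool pointing down it reaches from about 0.3 to 0.85 m from the base axis. Payload 4.2 kg.
Tool frame: the origin (TCP) lies midway between the tips of the shut fingers; the grasp point (between the pads) lies 19 mm behind it; x points along the fingers, z is the direction in which the jaws open and shut, and the axes are right-handed (so a half turn about x gives the same grasp; the last joint's range is limited). The gripper opens to 91 mm and grips with 3 to 60 N. Pads are 32 mm wide; open, the fingers measure 118 mm over their backs; the gripper's body (76 mm by 178 mm) begins 60 mm behind the grasp point.
Start: joints at [1.172, 0.32, 1.565, -0, 1.257, -0.02], TCP at [0.213, 0.534, 0.214] pointing down, gripper open.
Joint ranges: [-3.11, 3.11], [-0.84, 2.01], [0.21, 2.61], [-1.34, 4.49], [0.05, 2.63], [-2.56, 2.56]. Speed limits (rad/s): [2.57, 2.57, 3.14, 3.14, 3.14, 3.14].

### API

Orientations are given as a 3x3 rotation matrix whose columns are the frame's x, y, z axes.
In Python, from rig import get_state, read_camera, camera_params, finish_job, regions_of gives the robot as it stands.
- The arm moves only by the tool arm_command, never from a script. Its argument "moves" is a list of rows, each an object with "offset": the shift along the tool's x, y, z in m, a list of three; "yaw": the turn about the tool's x in rad. In form: [{"offset": [dx, dy, dz], "yaw": yaw}, ...]. A call has 1 to 12 rows; each row is the pose to reach, as a shift and turn from the pose measured when the call began, along the tool's axes at that moment; what a row does not reach only later rows make up. A row lasts 1/12 s, in which the tool goes at most 41.7 mm and 7.16 degrees, less where a joint would pass 70% of its speed; a pose out of reach is approached as far as the arm can. A call with a gripper value outside its range is refused whole. "fingers" is the finger opening in m, from 0 to 0.0912, set as the call begins (left out, the last holds). The fingers move at their own pace and stop on an object; "squeeze" is the grip in N (left out, the last holds). Time passes only in rows, so rows that repeat a pose let the fingers close. It gives the time, the measured TCP pose, the force and the opening at its end, in the units of the state.
- get_state(): the state, without advancing time (a new reading comes with each control period).
- read_camera(name): name is "scene" or "top" or "wrist"; returns the picture (480x640x3 uint8, red, green, blue); there is no depth.
- camera_params(name): a dict with "K" (3x3 intrinsics, pixels), "R" (3x3) and "t" (3): a world point X has camera coordinates R X + t. Camera axes: x right, y down, z forward; pixel columns grow to the right and rows downward; lengths in m; the calibration is good to about 2 mm. A picture is of the moment at which its call begins: read the wrist's pose just before it. camera_params takes no time and is no camera call; for the wrist camera it gives the pose at the moment of the call.
- finish_job(): hands the job in, once; it reports no verdict.
Trained networks look in the newest picture that a camera, given by its name, has taken for a name from the list of things; names that differ only in an ending like _2 or _b are one class to them, and where a whole thing is asked for, a point or a joint stands for the part that bears it (a point fixed in the world has none). Each returns a list of dicts, best first, with "score" (0 to 1); they miss things now and then, are a little off and sometimes report something else, mostly with a low value. They report only what shows in the picture. A call takes as long as a camera call. They do not tell look-alikes from the thing itself.
- regions_of(thing, camera): "pixels" (480x640 bool, what is visible of it) and "bbox" ([left, top, width, height] in pixels, round what is visible of it).
The state is a dict: "t": time; "joints": joint angles; "joint_vel": joint speeds; "joint_efforts": joint torques, N m; "eef_pos": TCP position; "tcp_rot": TCP orientation; "ft_force": force on the tool from outside, world axes, zero at the start; "torque": the same for the moment, N m; "width": finger opening in m.
Only numpy, scipy, OpenCV 4.12 (cv2) and the standard library are available. Lean on these libraries where they do the work, as an engineer would, in place of code of your own. Each camera call takes 0.05 s, during which the arm holds its last target. There are 200 camera calls.

## Working session

There is one attempt and no reset: what is moved stays moved. The work goes in short steps, Python scripts to look and compute and a tool call to move; the robot and the scene stay as the last step left them, time stands still between calls to the robot, and variables do not carry over. Pictures are saved under pics/ and viewed, about 8 in all and at most 12, crops included, and the job is handed in when it is done.

Besides the shell and the picture viewer there is one more tool, called after "Request:" as name([rows], argument=value, ...), one row to a line, values as JSON. arm_command: Moves the arm, as the interface text tells. Its arguments: {"type":"object","properties":{"moves":{"type":"array"},"fingers":{"type":"number"},"squeeze":{"type":"number"}},"required":["moves"]}

```bash
mkdir -p pics; ls
python3 - <<'E'
from rig import *
import cv2,numpy as np
s=get_state(); print(s['eef_pos'],s['tcp_rot'],s['ft_force'],s['width'])
for n in('scene','top'):
    im=read_camera(n); cv2.imwrite(f'pics/{n}0.png',im[:,:,::-1])
    p=camera_params(n); print(n,np.round(p['K'],1).tolist(),np.round(p['R'],4).tolist(),np.round(p['t'],4).tolist())
    for th in('cover','housing','cover_hole'):
        for r in regions_of(th,n): print(th,r['score'],r['bbox'])
E
```

```text
pics
[0.21243961 0.5337675  0.21311658] [[-6.57286604e-04 -9.29110283e-01  3.69802177e-01]
 [-1.62842486e-03  3.69802761e-01  9.29108856e-01]
 [-9.99998458e-01  8.49574773e-06 -1.75605268e-03]] [ 0.00296286  0.15068036 -0.70786897] 0.09117318098497983
scene [[443.8, 0.0, 320.3], [0.0, 443.8, 236.5], [0.0, 0.0, 1.0]] [[-0.6027, 0.7979, -0.0068], [0.5227, 0.3884, -0.7589], [-0.6029, -0.4609, -0.6512]] [0.3975, -0.2104, 1.5586]
cover 0.89 [280.8, 215.1, 30.2, 29.8]
cover 0.81 [307.9, 170.9, 40.1, 31.6]
cover 0.73 [190.2, 207.5, 52.9, 35.3]
cover 0.66 [171.4, 178.9, 46.5, 23.6]
housing 0.78 [354.0, 239.1, 63.0, 76.1]
cover_hole 0.93 [191.5, 208.1, 52.7, 33.2]
cover_hole 0.9 [307.2, 173.8, 39.8, 29.7]
cover_hole 0.75 [281.8, 212.1, 30.9, 34.5]
cover_hole 0.72 [352.4, 237.9, 63.6, 79.0]
cover_hole 0.63 [172.6, 176.7, 48.4, 27.2]
top [[490.8, 0.0, 323.5], [0.0, 490.8, 238.8], [0.0, 0.0, 1.0]] [[0.024, -0.9997, 0.0009], [-0.9914, -0.0239, -0.1284], [0.1284, 0.0021, -0.9917]] [-0.1034, 0.5227, 1.4618]
cover 0.98 [399.4, 186.8, 49.2, 29.0]
cover 0.96 [337.3, 220.2, 43.7, 57.2]
cover 0.77 [361.7, 293.5, 31.0, 53.5]
cover 0.77 [461.6, 224.2, 50.9, 21.4]
cover 0.18 [320.5, 140.3, 20.4, 30.2]
housing 0.94 [225.1, 196.8, 53.8, 75.7]
cover_hole 0.94 [357.4, 294.1, 35.1, 51.5]
cover_hole 0.91 [338.9, 218.6, 49.3, 54.3]
cover_hole 0.9 [397.0, 186.0, 53.4, 30.8]
cover_hole 0.6 [466.2, 221.9, 47.7, 27.9]
```

Run:
```python
import cv2
a=cv2.imread('pics/top0.png'); cv2.imwrite('pics/top0c.png',cv2.resize(a[120:360,210:530],(800,600),interpolation=cv2.INTER_CUBIC))
a=cv2.imread('pics/scene0.png'); cv2.imwrite('pics/scene0c.png',cv2.resize(a[140:344,160:432],(800,600),interpolation=cv2.INTER_CUBIC))
```

```text
(no output)
```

View pics/top0c.png

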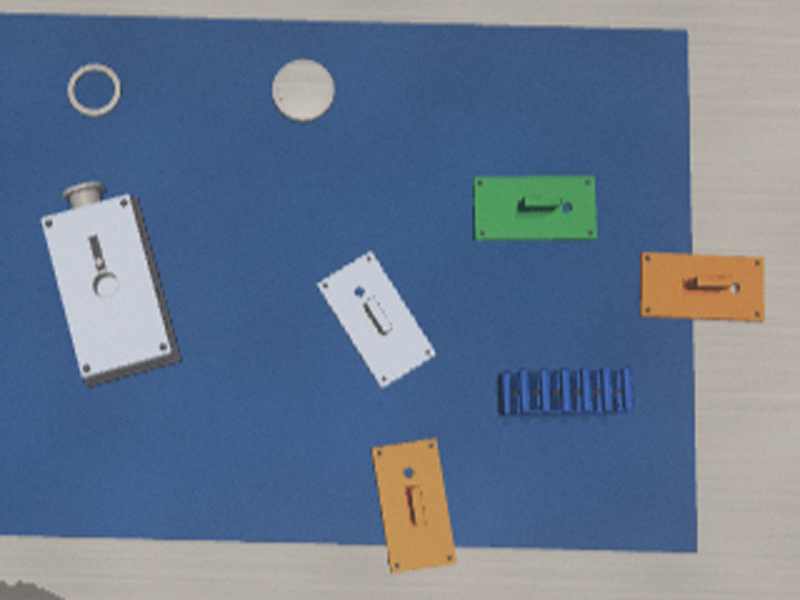

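View pics/scene0c.png

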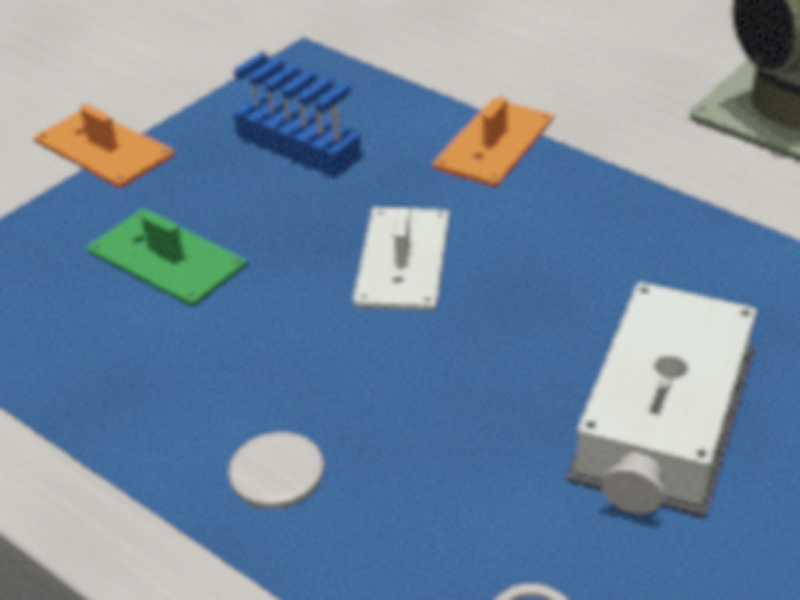

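The top picture shows the aluminium cover at crop (376,318), its hole at (360,292), and the housing at (107,285) with its pin end towards the stub (up). A bright dot at about (99,262) in the slot, close to the port, is probably the pin. The green and orange covers are the decoys. Next I'll measure the cover and housing in world coordinates.

```bash
cat > h.py <<'E'
from rig import *
import cv2,numpy as np
def ray(n,uv,z,p=None):
    p=p or camera_params(n); uv=np.atleast_2d(np.asarray(uv,float))
    d=np.c_[uv,np.ones(len(uv))]@np.linalg.inv(p['K']).T@p['R']   # R^T K^-1 uv
    c=-p['R'].T@p['t']
    return c+d*((z-c[2])/d[:,2])[:,None]
def proj(n,X,p=None):
    p=p or camera_params(n); q=(np.atleast_2d(X)@p['R'].T+p['t'])@p['K'].T
    return q[:,:2]/q[:,2:]
def rect(n,mask,z,p=None):
    m=max(cv2.findContours(mask.astype(np.uint8),cv2.RETR_EXTERNAL,cv2.CHAIN_APPROX_NONE)[0],key=cv2.contourArea)
    w=ray(n,m[:,0,:],z,p)[:,:2]
    return cv2.minAreaRect((w*1000).astype(np.float32))
def toolmove(dst,yawdst=None):
    s=get_state(); R=np.array(s['tcp_rot']); d=np.asarray(dst)-s['eef_pos']
    return np.round(R.T@d,4), s
E
python3 - <<'E'
from h import *
im=cv2.imread('pics/top0.png'); hsv=cv2.cvtColor(im,cv2.COLOR_BGR2HSV)
for name,(cx,cy),z,half in(('cover',(376,318),.008,70),('housing',(107,285),.06,110)):
    u,v=210+cx/2.5,120+cy/2.5
    for T in (170,190,205):
        m=(hsv[:,:,1]<60)&(hsv[:,:,2]>T)
        n,l,st,c=cv2.connectedComponentsWithStats(m.astype(np.uint8))
        L=l[int(v)-6:int(v)+25,int(u)-4:int(u)+14]; k=np.bincount(L[L>0]).argmax()
        print(name,T,st[k],rect('top',l==k,z))
for nm,q,z in(('hole',(360,292),.008),('griptop?',(371,301),.052),('port',(107,285),.06),('pin',(99,262),.064),('slot top',(95,237),.06),('slot bot',(101,268),.06)):
    print(nm,np.round(ray('top',[210+q[0]/2.5,120+q[1]/2.5],z),4))
p=camera_params('wrist');print(p)
E
```

```text
cover 170 [ 337  221   47   54 1190] ((504.8207702636719, -204.2801055908203), (152.0264434814453, 79.66522216796875), 33.13401794433594)
cover 190 [ 337  221   47   53 1132] ((505.4862060546875, -204.8809814453125), (151.20486450195312, 78.0557861328125), 32.9854850769043)
cover 205 [ 338  222   46   52 1036] ((505.0299987792969, -204.12637329101562), (148.68853759765625, 76.34025573730469), 33.140907287597656)
housing 170 [ 227  197   51   74 2315] ((540.2113037109375, 126.93870544433594), (215.637939453125, 109.39138793945312), 17.03777503967285)
housing 190 [ 227  198   51   72 2223] ((533.1158447265625, 124.54902648925781), (198.120849609375, 108.31294250488281), 17.039379119873047)
housing 205 [ 228  199   49   70 2134] ((532.7028198242188, 124.54044342041016), (196.66566467285156, 107.4439697265625), 17.033796310424805)
hole [[ 0.5369 -0.1852  0.008 ]]
griptop? [[ 0.5204 -0.1959  0.052 ]]
port [[0.5311 0.1213 0.06  ]]
pin [[0.5581 0.1314 0.064 ]]
slot top [[0.5891 0.1382 0.06  ]]
slot bot [[0.5515 0.1293 0.06  ]]
{'K': array([[402.79092953,   0.        , 315.93033346],
       [  0.        , 402.79092953, 245.5253311 ],
       [  0.        ,   0.        ,   1.        ]]), 'R': array([[ 3.70291124e-01,  9.28915757e-01,  4.21957064e-07],
       [ 8.99940122e-01, -3.58740759e-01,  2.47816149e-01],
       [ 2.30200477e-01, -9.17637406e-02, -9.68807079e-01]]), 't': array([-0.57556494, -0.02770212,  0.38963822])}
```

Request:
arm_command([
  {"offset": [0, -0.545, -0.577], "yaw": 2.185},
  {"offset": [0, -0.545, -0.577], "yaw": 2.185},
  {"offset": [0, -0.545, -0.577], "yaw": 2.185},
  {"offset": [0, -0.545, -0.577], "yaw": 2.185},
  {"offset": [0, -0.545, -0.577], "yaw": 2.185},
  {"offset": [0, -0.545, -0.577], "yaw": 2.185},
  {"offset": [0, -0.545, -0.577], "yaw": 2.185},
  {"offset": [0, -0.545, -0.577], "yaw": 2.185},
  {"offset": [0, -0.545, -0.577], "yaw": 2.185},
  {"offset": [0, -0.545, -0.577], "yaw": 2.185},
  {"offset": [0, -0.545, -0.577], "yaw": 2.185},
  {"offset": [0, -0.545, -0.577], "yaw": 2.185},
], fingers=0.0912)

```text
t: 1.4
eef_pos: [0.3975, 0.0676, 0.2144]
tcp_rot: [[0.001, 0.309, 0.951], [0.0, 0.951, -0.309], [-1.0, 0.001, 0.001]]
ft_force: [0.5, 0.9, -0.2]
width: 0.0912
```

```bash
cat >> h.py <<'E'
def plan(dst,zdeg):
    d,s=toolmove(dst); R=np.array(s['tcp_rot']); a=np.degrees(np.arctan2(R[1,2],R[0,2]))
    y=-np.radians((zdeg-a+180)%360-180)
    print('t',round(s['t'],2),'pos',np.round(s['eef_pos'],4),'zdeg',round(a,2),'offset',d,'yaw',round(y,4),'F',np.round(s['ft_force'],1),'w',round(s['width'],4),'tilt',np.round(R[2,0],4),'j',np.round(s['joints'],2))
E
python3 -c "
from h import *
plan((.505,-.2045,.214),-56.9)"
```

```text
t 1.4 pos [0.3975 0.0676 0.2144] zdeg -18.0 offset [ 0.0005 -0.2255  0.1863] yaw 0.6789 F [ 0.5  0.9 -0.2] w 0.0912 tilt -1.0 j [ 0.14  0.04  1.92 -0.    1.18  0.45]
```

Request:
arm_command([
  {"offset": [0, -0.2255, 0.186], "yaw": 0.679},
  {"offset": [0, -0.2255, 0.186], "yaw": 0.679},
  {"offset": [0, -0.2255, 0.186], "yaw": 0.679},
  {"offset": [0, -0.2255, 0.186], "yaw": 0.679},
  {"offset": [0, -0.2255, 0.186], "yaw": 0.679},
  {"offset": [0, -0.2255, 0.186], "yaw": 0.679},
  {"offset": [0, -0.2255, 0.186], "yaw": 0.679},
  {"offset": [0, -0.2255, 0.186], "yaw": 0.679},
  {"offset": [0, -0.2255, 0.186], "yaw": 0.679},
  {"offset": [0, -0.2255, 0.186], "yaw": 0.679},
])

```text
t: 2.23
eef_pos: [0.5042, -0.204, 0.214]
tcp_rot: [[-0.0, 0.838, 0.546], [0.001, 0.546, -0.838], [-1.0, 0.001, -0.001]]
ft_force: [-0.2, -0.3, -1.0]
width: 0.0912
```

Run:
```python
from h import *
plan((.505,-.2045,.12),-56.9)
p=camera_params('wrist'); im=read_camera('wrist'); cv2.imwrite('pics/w1.png',im[:,:,::-1])
print(-p['R'].T@p['t'])
hsv=cv2.cvtColor(im[:,:,::-1].copy(),cv2.COLOR_BGR2HSV)
for T in(160,180,200):
    m=((hsv[:,:,1]<60)&(hsv[:,:,2]>T)).astype(np.uint8)
    n,l,st,c=cv2.connectedComponentsWithStats(m)
    for k in np.argsort(-st[1:,4])[:2]+1: print(T,st[k],rect('wrist',l==k,.008,p))
for r in regions_of('cover','wrist'): print(r['score'],r['bbox'],rect('wrist',r['pixels'],.008,p))
```

```text
t 2.23 pos [ 0.5042 -0.204   0.214 ] zdeg -56.94 offset [0.094  0.0004 0.001 ] yaw -0.0007 F [-0.2 -0.3 -1. ] w 0.0912 tilt -1.0 j [-0.41  0.27  1.63  0.    1.24  0.59]
[ 0.5626212  -0.16572179  0.38459679]
160 [  274   135    90   159 13198] ((506.0373840332031, -204.69479370117188), (151.63247680664062, 80.86811828613281), 33.118656158447266)
160 [   0    0   24  114 2050] ((479.1597595214844, 94.05210876464844), (93.88233947753906, 18.946561813354492), 22.087060928344727)
180 [  274   135    90   159 13010] ((506.1063232421875, -204.8284912109375), (151.60191345214844, 80.56877136230469), 33.11865997314453)
180 [   0    0   24  114 2032] ((479.2362060546875, 94.08871459960938), (93.7131576538086, 18.936161041259766), 22.087064743041992)
200 [  274   135    90   159 10349] ((506.16522216796875, -204.91748046875), (151.56683349609375, 80.42073059082031), 33.09212112426758)
200 [   0    0   24  114 2007] ((478.4543762207031, 97.75357055664062), (94.3116455078125, 18.804290771484375), 17.173337936401367)
0.9 [486.2, 120.8, 152.5, 156.9] ((650.4705200195312, -400.0121765136719), (82.16903686523438, 156.38401794433594), 1.8193281888961792)
0.88 [276.2, 135.6, 91.7, 156.2] ((505.3309326171875, -204.61422729492188), (152.891357421875, 81.41912841796875), 33.301422119140625)
0.57 [205.1, 354.0, 99.9, 54.7] ((321.35906982421875, -243.02194213867188), (63.15666198730469, 103.6640625), 33.066837310791016)
```

View pics/w1.png

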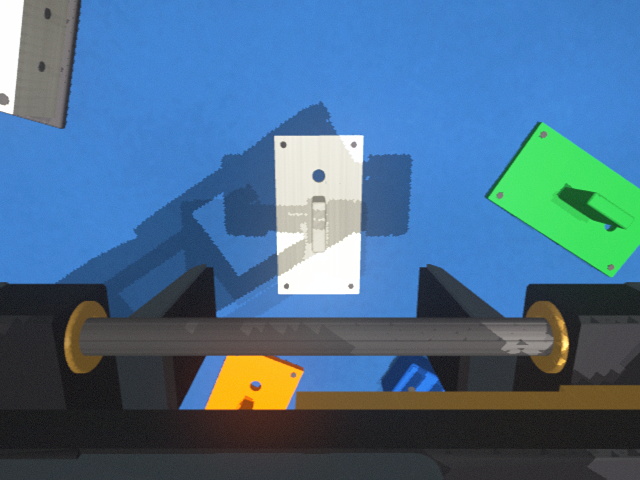

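The wrist view shows the aluminium cover centred between the fingers. Its hole is at (319,176) and its grip at (319,225). The rectangle measures 151.6 x 80.5 mm at (0.506, -0.205) and 33.1°, which agrees with the top view, so I'll descend.

Request:
arm_command([
  {"offset": [0.04, 0.001, 0.0017], "yaw": 0},
  {"offset": [0.08, 0.001, 0.0017], "yaw": 0},
  {"offset": [0.12, 0.001, 0.0017], "yaw": 0},
  {"offset": [0.15, 0.001, 0.0017], "yaw": 0},
  {"offset": [0.17, 0.001, 0.0017], "yaw": 0},
  {"offset": [0.185, 0.001, 0.0017], "yaw": 0},
  {"offset": [0.195, 0.001, 0.0017], "yaw": 0},
  {"offset": [0.2, 0.001, 0.0017], "yaw": 0},
  {"offset": [0.2, 0.001, 0.0017], "yaw": 0},
  {"offset": [0.2, 0.001, 0.0017], "yaw": 0},
])

```text
t: 3.17
eef_pos: [0.5066, -0.2035, 0.0153]
tcp_rot: [[0.002, 0.837, 0.548], [0.0, 0.548, -0.837], [-1.0, 0.002, 0.001]]
ft_force: [-0.6, 0.8, -0.8]
width: 0.0913
```

Request:
arm_command([
  {"offset": [0, 0, 0], "yaw": 0},
  {"offset": [0, 0, 0], "yaw": 0},
  {"offset": [0, 0, 0], "yaw": 0},
  {"offset": [0, 0, 0], "yaw": 0},
  {"offset": [0, 0, 0], "yaw": 0},
  {"offset": [0, 0, 0], "yaw": 0},
  {"offset": [0, 0, 0], "yaw": 0},
  {"offset": [0, 0, 0], "yaw": 0},
  {"offset": [0, 0, 0], "yaw": 0},
], fingers=0, squeeze=25)

```text
t: 3.92
eef_pos: [0.5066, -0.2035, 0.0153]
tcp_rot: [[0.002, 0.837, 0.548], [0.0, 0.548, -0.837], [-1.0, 0.002, 0.001]]
ft_force: [-0.8, -0.3, 0.4]
width: 0.034
```

Request:
arm_command([
  {"offset": [0, 0, 0], "yaw": 0},
  {"offset": [0, 0, 0], "yaw": 0},
  {"offset": [0, 0, 0], "yaw": 0},
  {"offset": [0, 0, 0], "yaw": 0},
  {"offset": [0, 0, 0], "yaw": 0},
  {"offset": [0, 0, 0], "yaw": 0},
  {"offset": [0, 0, 0], "yaw": 0},
  {"offset": [0, 0, 0], "yaw": 0},
])

```text
t: 4.58
eef_pos: [0.5067, -0.2037, 0.0153]
tcp_rot: [[0.002, 0.837, 0.548], [0.0, 0.548, -0.837], [-1.0, 0.002, 0.001]]
ft_force: [0.3, -1.6, -1.0]
width: 0.012
```

Request:
arm_command([
  {"offset": [-0.01, 0, 0], "yaw": 0},
  {"offset": [-0.03, 0, 0], "yaw": 0},
  {"offset": [-0.06, 0, 0], "yaw": 0},
  {"offset": [-0.09, 0, 0], "yaw": 0},
  {"offset": [-0.12, 0, 0], "yaw": 0},
  {"offset": [-0.14, 0, 0], "yaw": 0},
  {"offset": [-0.15, 0, 0], "yaw": 0},
  {"offset": [-0.15, 0, 0], "yaw": 0},
])

```text
t: 5.25
eef_pos: [0.5072, -0.2039, 0.1677]
tcp_rot: [[0.006, 0.837, 0.548], [-0.001, 0.548, -0.837], [-1.0, 0.004, 0.005]]
ft_force: [0.2, 0.3, -5.0]
width: 0.0122
```

Run:
```python
from h import *
# seat (.533,.1245) yaw 17.04; grip over seat, z high
plan((.533,.1245,.19),17.04-90)
p=camera_params('wrist'); im=read_camera('wrist'); cv2.imwrite('pics/w2.png',im[:,:,::-1])
```

```text
t 5.25 pos [ 0.5072 -0.2039  0.1677] zdeg -56.79 offset [-0.0227  0.2015 -0.2605] yaw 0.2822 F [ 0.2  0.3 -5. ] w 0.0122 tilt -1.0 j [-0.4   0.31  1.71  0.    1.12  0.59]
```

View pics/w2.png

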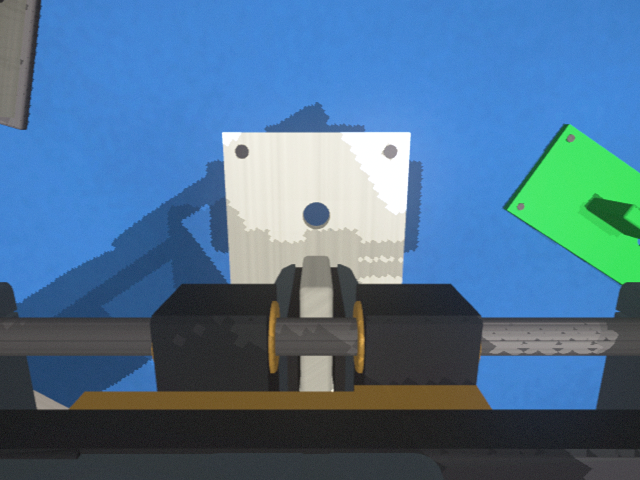

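The cover is held at a width of 12.2 mm and clear of the mat, with the hole at (316,214) ahead of the grip. I'll carry it to a point short of the seat and look at the slot from close by.

Request:
arm_command([
  {"offset": [0, 0.0032, -0.0087], "yaw": 0.01},
  {"offset": [0, 0.0105, -0.029], "yaw": 0.03},
  {"offset": [0, 0.021, -0.058], "yaw": 0.06},
  {"offset": [0, 0.034, -0.092], "yaw": 0.09},
  {"offset": [0, 0.0475, -0.13], "yaw": 0.13},
  {"offset": [0, 0.061, -0.167], "yaw": 0.17},
  {"offset": [0, 0.074, -0.202], "yaw": 0.2},
  {"offset": [0, 0.084, -0.231], "yaw": 0.23},
  {"offset": [0, 0.093, -0.254], "yaw": 0.25},
  {"offset": [0, 0.1, -0.272], "yaw": 0.27},
  {"offset": [0, 0.1055, -0.2886], "yaw": 0.282},
  {"offset": [0, 0.1055, -0.2886], "yaw": 0.282},
])

```text
t: 6.3
eef_pos: [0.4335, 0.0984, 0.1635]
tcp_rot: [[-0.003, 0.955, 0.295], [0.001, 0.295, -0.955], [-1.0, -0.002, -0.001]]
ft_force: [0.1, 0.2, -3.8]
width: 0.0123
```

Run:
```python
from h import *
plan((.533,.1245,.15),17.04-90)
p=camera_params('wrist'); im=read_camera('wrist'); cv2.imwrite('pics/w3.png',im[:,:,::-1])
np.savez('w3.npz',**p)
print(proj('wrist',[[.533,.1245,.06],[.533+.04*np.cos(.2974),.1245+.04*np.sin(.2974),.06]],p))
```

```text
t 6.3 pos [0.4335 0.0984 0.1635] zdeg -72.82 offset [0.0133 0.1028 0.0045] yaw 0.0025 F [ 0.1  0.2 -3.8] w 0.0123 tilt -1.0 j [0.2  0.16 1.92 0.   1.06 1.47]
[[323.8100494   89.31315288]
 [324.25523992  19.87257597]]
```

View pics/w3.png

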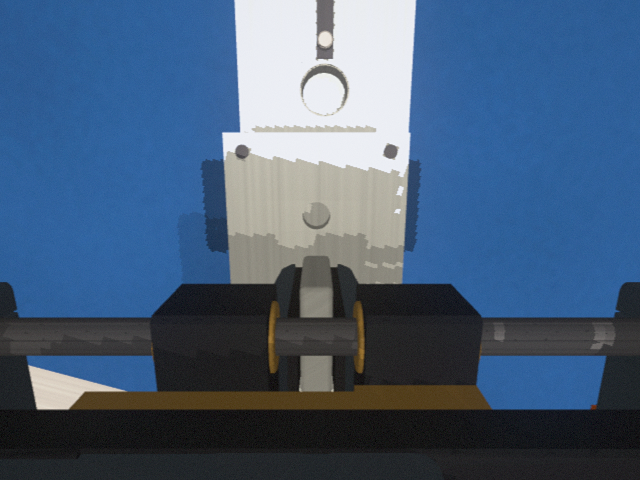

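The port is at (324,90), and the pin shows clearly at (325,39), at the port end of the slot. I'll measure the pin, the port and the held hole precisely.

Run:
```python
from h import *
p=dict(np.load('w3.npz')); im=cv2.imread('pics/w3.png'); g=cv2.cvtColor(im,cv2.COLOR_BGR2GRAY)
s=get_state(); T=np.array(s['eef_pos']); R=np.array(s['tcp_rot'])
# pin blob: bright in slot
roi=g[28:50,316:335]; 
m=(roi>150).astype(np.uint8); n,l,st,c=cv2.connectedComponentsWithStats(m)
for k in range(1,n): print('blob',st[k],c[k]+[316,28])
# housing edges per row (bright>200)
L=[];Rr=[]
for v in range(5,110,5):
    x=np.where(im[v,200:450,2]>150)[0]+200; L.append((x[0],v)); Rr.append((x[-1],v))
def line(P):
    w=ray('wrist',P,.06,p)[:,:2]; vx,vy,x,y=cv2.fitLine(w.astype(np.float32),cv2.DIST_HUBER,0,1e-4,1e-4).ravel(); return np.degrees(np.arctan(vy/vx)),np.array([x,y])
a,A=line(L);b,B=line(Rr);print('edge angles',a,b)
th=np.radians((a+b)/2); ex=np.array([np.cos(th),np.sin(th)]);ey=np.array([-ex[1],ex[0]])
print('width',(A-B)@ey)
port=ray('wrist',(324.5,90),.06,p)[0,:2]; pin=ray('wrist',(325,39.5),.067,p)[0,:2]
print('port',port,'pin',pin,'pin-port xy',(pin-port)@ex,(pin-port)@ey,'mid y of edges rel port',((A+B)/2-port)@ey,'th',np.degrees(th))
# cover: front edge & hole (top face at TCPz-.0073)
zt=T[2]-.0073
hole=ray('wrist',(316,214.5),zt,p)[0]
print('hole tool',R.T@(hole-T))
fe=ray('wrist',[(223,133),(410,132)],zt,p); print('front corners tool',(fe-T)@R)
print('tool in seat',(T[:2]-port)@ex,(T[:2]-port)@ey)
```

```text
blob [  0   0  19  22 262] [325.61068702  38.55725191]
edge angles 16.990412 17.007042
width 0.109566346
port [0.53273699 0.12395568] pin [0.55935524 0.13214977] pin-port xy 0.027850879757073645 5.423641456392316e-05 mid y of edges rel port 0.00020655733623916456 th 16.998724
hole tool [ 0.00722877  0.03867947 -0.00198879]
front corners tool [[ 0.0071599   0.07374876 -0.04144403]
 [ 0.0071683   0.0740742   0.03791114]]
tool in seat -0.10213550429380673 0.0030062226057636643
```

Request:
arm_command([
  {"offset": [0, 0.005, 0.0005], "yaw": 0.0},
  {"offset": [0, 0.02, 0.0015], "yaw": 0.0},
  {"offset": [0, 0.04, 0.0025], "yaw": 0.0},
  {"offset": [0.005, 0.06, 0.0035], "yaw": 0.0},
  {"offset": [0.02, 0.077, 0.0045], "yaw": 0.0},
  {"offset": [0.035, 0.087, 0.005], "yaw": 0.0},
  {"offset": [0.05, 0.0913, 0.005], "yaw": 0.0},
  {"offset": [0.06, 0.0913, 0.005], "yaw": 0.0},
  {"offset": [0.066, 0.0913, 0.005], "yaw": 0.0},
  {"offset": [0.068, 0.0913, 0.005], "yaw": 0.0},
  {"offset": [0.068, 0.0913, 0.005], "yaw": 0.0},
  {"offset": [0.068, 0.0913, 0.005], "yaw": 0.0},
])

```text
t: 7.35
eef_pos: [0.5229, 0.119, 0.0961]
tcp_rot: [[-0.001, 0.955, 0.296], [-0.001, 0.296, -0.955], [-1.0, -0.001, 0.0]]
ft_force: [1.0, -0.2, -3.8]
width: 0.0119
```

Run:
```python
from h import *
plan((.5436,.1272,.09),17.0-90)
p=camera_params('wrist'); im=read_camera('wrist'); cv2.imwrite('pics/w4.png',im[:,:,::-1]); np.savez('w4.npz',**p)
c=im[160:280,236:396,::-1]; cv2.imwrite('pics/w4c.png',cv2.resize(c,(800,600),interpolation=cv2.INTER_CUBIC))
pin=[.55935524,.13214977]
print(proj('wrist',[pin+[.067],pin+[.06]],p))
```

```text
t 7.35 pos [0.5229 0.119  0.0961] zdeg -72.8 offset [ 0.0061  0.0222 -0.0017] yaw 0.0034 F [ 1.  -0.2 -3.8] w 0.0119 tilt -1.0 j [ 0.2   0.36  1.82 -0.    0.96  1.47]
[[313.27372593 207.21935922]
 [313.35529108 205.10680123]]
```

View pics/w4c.png

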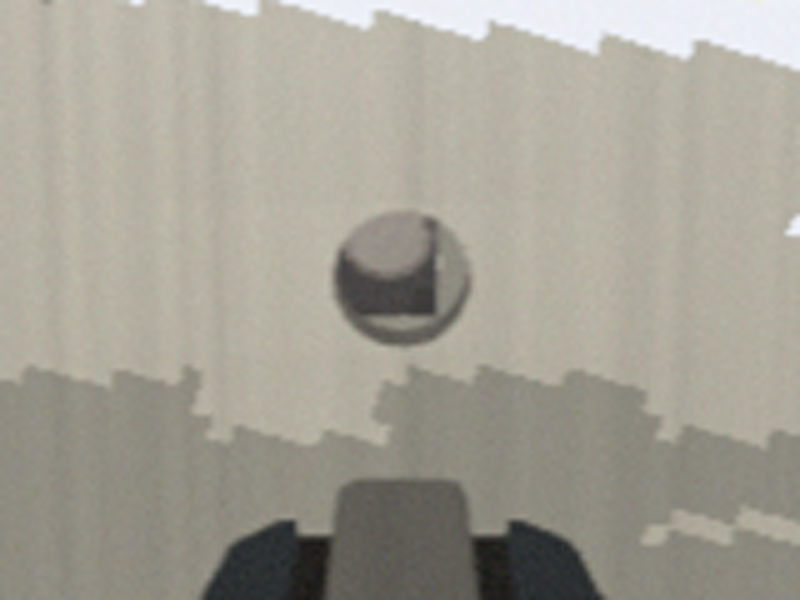

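The pin tip shows through the hole at pixel (313.4,206.6). That matches the projected pin of (313.3,207.2), and the hole is within about 0.5 mm of it. I'll lower gently in stages with a light grip, which slips and so limits the load.

Request:
arm_command([
  {"offset": [0.002, 0.0005, 0.0003], "yaw": 0.003},
  {"offset": [0.005, 0.0005, 0.0003], "yaw": 0.003},
  {"offset": [0.008, 0.0005, 0.0003], "yaw": 0.003},
  {"offset": [0.01, 0.0005, 0.0003], "yaw": 0.003},
  {"offset": [0.012, 0.0005, 0.0003], "yaw": 0.003},
  {"offset": [0.013, 0.0005, 0.0003], "yaw": 0.003},
  {"offset": [0.014, 0.0005, 0.0003], "yaw": 0.003},
  {"offset": [0.0145, 0.0005, 0.0003], "yaw": 0.003},
  {"offset": [0.0145, 0.0005, 0.0003], "yaw": 0.003},
], squeeze=15)

```text
t: 8.15
eef_pos: [0.5237, 0.1191, 0.0817]
tcp_rot: [[-0.0, 0.956, 0.293], [-0.0, 0.293, -0.956], [-1.0, -0.0, 0.0]]
ft_force: [-0.2, 0.7, -3.8]
width: 0.0121
```

Run:
```python
from h import *
plan((.5229,.119,.0753),17.0-90)
im=read_camera('wrist'); c=im[160:280,236:396,::-1]; cv2.imwrite('pics/w5c.png',cv2.resize(c,(640,480),interpolation=cv2.INTER_CUBIC))
p=camera_params('wrist')
s=get_state();T=np.array(s['eef_pos']);R=np.array(s['tcp_rot'])
pin=[.55935524,.13214977]
print('pin px',proj('wrist',[pin+[.067]],p),'pin tool',R.T@(np.array(pin+[.067])-T))
print('hole px exp',proj('wrist',T+R@np.array([.0073,.0387,-.002]),p))
```

```text
t 8.15 pos [0.5237 0.1191 0.0817] zdeg -72.97 offset [ 0.0064 -0.0007 -0.0002] yaw 0.0005 F [-0.2  0.7 -3.8] w 0.0121 tilt -1.0 j [ 0.2   0.38  1.84 -0.    0.92  1.48]
pin px [[312.49466248 213.57116778]] pin tool [ 0.01480244  0.03795021 -0.00203902]
hole px exp [[312.44074131 214.77020268]]
```

View pics/w5c.png

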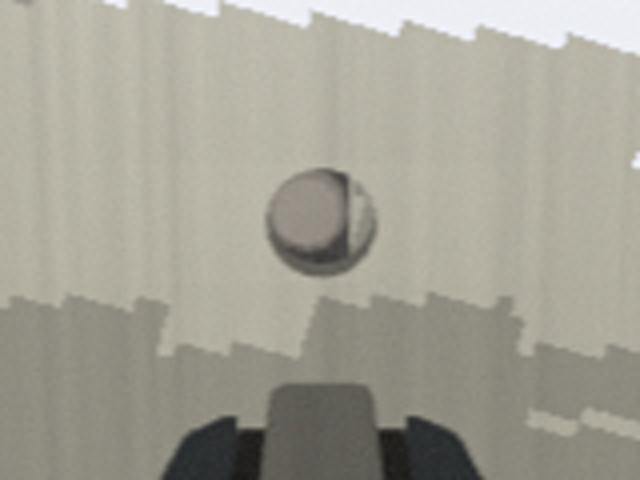

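The pin appears about 3.5 px (1.6 mm) left of the hole's centre and well aligned along x. There's no contact yet. I'll shift the hole left, towards −tool z, and check again.

Request:
arm_command([
  {"offset": [-0.001, 0, -0.0005], "yaw": 0},
  {"offset": [-0.001, 0, -0.001], "yaw": 0},
  {"offset": [-0.001, 0, -0.0016], "yaw": 0},
  {"offset": [-0.001, 0, -0.0017], "yaw": 0},
  {"offset": [-0.001, 0, -0.0017], "yaw": 0},
])

```text
t: 8.62
eef_pos: [0.5231, 0.1207, 0.0828]
tcp_rot: [[-0.0, 0.956, 0.293], [-0.0, 0.293, -0.956], [-1.0, -0.0, 0.0]]
ft_force: [0.0, -0.2, -2.7]
width: 0.0119
```

Run:
```python
from h import *
plan((.5229,.119,.0753),17.0-90)
im=read_camera('wrist'); c=im[190:240,286:346,::-1]; cv2.imwrite('pics/w6c.png',cv2.resize(c,(720,600),interpolation=cv2.INTER_CUBIC))
```

```text
t 8.62 pos [0.5231 0.1207 0.0828] zdeg -72.97 offset [ 0.0075 -0.0007  0.0016] yaw 0.0006 F [ 0.  -0.2 -2.7] w 0.0119 tilt -1.0 j [ 0.21  0.38  1.84 -0.    0.92  1.48]
```

View pics/w6c.png

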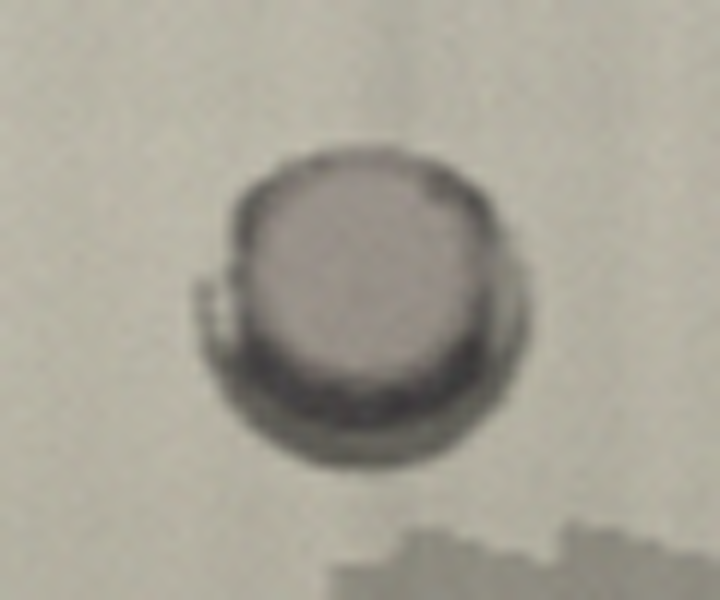

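The pin now sits centred in the hole, at (365,265) against (363,308) in the crop. The vertical offset is what the camera's tilt should give. I'll lower onto the pin.

Request:
arm_command([
  {"offset": [0.001, 0, 0], "yaw": 0},
  {"offset": [0.0017, 0, 0], "yaw": 0},
  {"offset": [0.0024, 0, 0], "yaw": 0},
  {"offset": [0.003, 0, 0], "yaw": 0},
  {"offset": [0.003, 0, 0], "yaw": 0},
  {"offset": [0.003, 0, 0], "yaw": 0},
])

```text
t: 9.17
eef_pos: [0.5231, 0.1207, 0.0798]
tcp_rot: [[-0.0, 0.956, 0.293], [-0.0, 0.293, -0.956], [-1.0, -0.0, 0.0]]
ft_force: [-0.0, -1.0, -3.6]
width: 0.0121
```

Request:
arm_command([
  {"offset": [0.0007, 0, 0], "yaw": 0},
  {"offset": [0.0014, 0, 0], "yaw": 0},
  {"offset": [0.002, 0, 0], "yaw": 0},
  {"offset": [0.0026, 0, 0], "yaw": 0},
  {"offset": [0.003, 0, 0], "yaw": 0},
  {"offset": [0.003, 0, 0], "yaw": 0},
  {"offset": [0.003, 0, 0], "yaw": 0},
])

```text
t: 9.75
eef_pos: [0.5231, 0.1207, 0.0767]
tcp_rot: [[-0.0, 0.956, 0.293], [-0.0, 0.293, -0.956], [-1.0, -0.0, 0.0]]
ft_force: [-0.6, 0.7, -3.9]
width: 0.012
```

Request:
arm_command([
  {"offset": [0.0003, 0, 0], "yaw": 0},
  {"offset": [0.0006, 0, 0], "yaw": 0},
  {"offset": [0.0009, 0, 0], "yaw": 0},
  {"offset": [0.0012, 0, 0], "yaw": 0},
  {"offset": [0.0012, 0, 0], "yaw": 0},
  {"offset": [0.0012, 0, 0], "yaw": 0},
])

```text
t: 10.25
eef_pos: [0.5231, 0.1207, 0.0755]
tcp_rot: [[-0.0, 0.956, 0.293], [-0.0, 0.293, -0.956], [-1.0, -0.0, 0.0]]
ft_force: [-0.3, 0.2, -3.3]
width: 0.0117
```

Request:
arm_command([
  {"offset": [0.0003, 0, 0], "yaw": 0},
  {"offset": [0.0006, 0, 0], "yaw": 0},
  {"offset": [0.0008, 0, 0], "yaw": 0},
  {"offset": [0.0008, 0, 0], "yaw": 0},
  {"offset": [0.0008, 0, 0], "yaw": 0},
])

```text
t: 10.67
eef_pos: [0.5231, 0.1207, 0.0753]
tcp_rot: [[-0.0, 0.956, 0.293], [-0.0, 0.293, -0.956], [-1.0, -0.0, 0.0]]
ft_force: [-3.4, -1.5, 4.2]
width: 0.0121
```

Contact came at TCP z = 0.0753, exactly the flush height (grip offset 0.0153 + 0.060), with about 8 N. I'll open the fingers and retreat.

Request:
arm_command([
  {"offset": [-0.0003, 0, 0], "yaw": 0},
  {"offset": [-0.0003, 0, 0], "yaw": 0},
  {"offset": [-0.0003, 0, 0], "yaw": 0},
  {"offset": [-0.0003, 0, 0], "yaw": 0},
  {"offset": [-0.0003, 0, 0], "yaw": 0},
  {"offset": [-0.0003, 0, 0], "yaw": 0},
  {"offset": [-0.0003, 0, 0], "yaw": 0},
  {"offset": [-0.0003, 0, 0], "yaw": 0},
], fingers=0.06)

```text
t: 11.33
eef_pos: [0.5231, 0.1207, 0.0755]
tcp_rot: [[-0.0, 0.956, 0.293], [-0.0, 0.293, -0.956], [-1.0, -0.0, 0.0]]
ft_force: [-0.5, 0.5, 0.2]
width: 0.0595
```

Request:
arm_command([
  {"offset": [-0.01, 0, 0], "yaw": 0},
  {"offset": [-0.03, 0, 0], "yaw": 0},
  {"offset": [-0.06, 0, 0], "yaw": 0},
  {"offset": [-0.09, -0.02, 0], "yaw": 0},
  {"offset": [-0.11, -0.03, 0], "yaw": 0},
  {"offset": [-0.12, -0.04, 0], "yaw": 0},
  {"offset": [-0.12, -0.04, 0], "yaw": 0},
  {"offset": [-0.12, -0.04, 0], "yaw": 0},
])

```text
t: 12.0
eef_pos: [0.4847, 0.1089, 0.1957]
tcp_rot: [[0.001, 0.956, 0.293], [-0.0, 0.293, -0.956], [-1.0, 0.001, 0.0]]
ft_force: [-0.6, -0.1, -0.3]
width: 0.0601
```

Run:
```python
from h import *
plan((.5229,.119,.0753),17.0-90)
p=camera_params('wrist');im=read_camera('wrist'); cv2.imwrite('pics/w7.png',im[:,:,::-1])
t=read_camera('top'); s=read_camera('scene')
a=cv2.resize(t[170:290,210:290,::-1],(400,600),interpolation=cv2.INTER_CUBIC); b=cv2.resize(s[230:330,335:435,::-1],(400,600*400//400)[::1],interpolation=cv2.INTER_CUBIC)
cv2.imwrite('pics/ts7.png',np.hstack([a,b]))
```

```text
t 12.0 pos [0.4847 0.1089 0.1957] zdeg -72.97 offset [0.1204 0.0394 0.0015] yaw 0.0005 F [-0.6 -0.1 -0.3] w 0.0601 tilt -1.0 j [ 0.2   0.21  1.77 -0.    1.16  1.47]
```

View pics/w7.png

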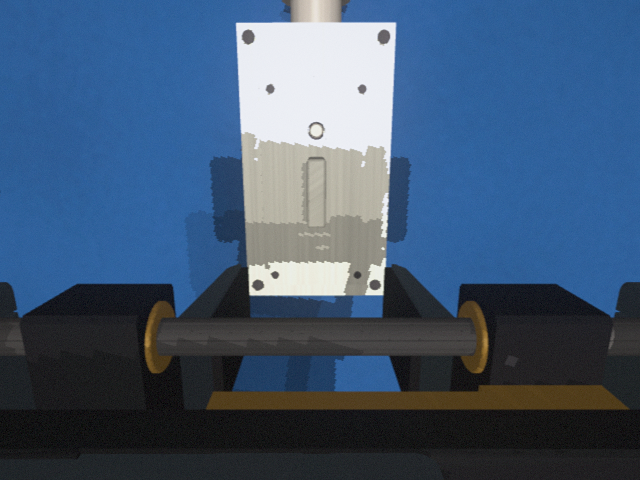

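View pics/ts7.png

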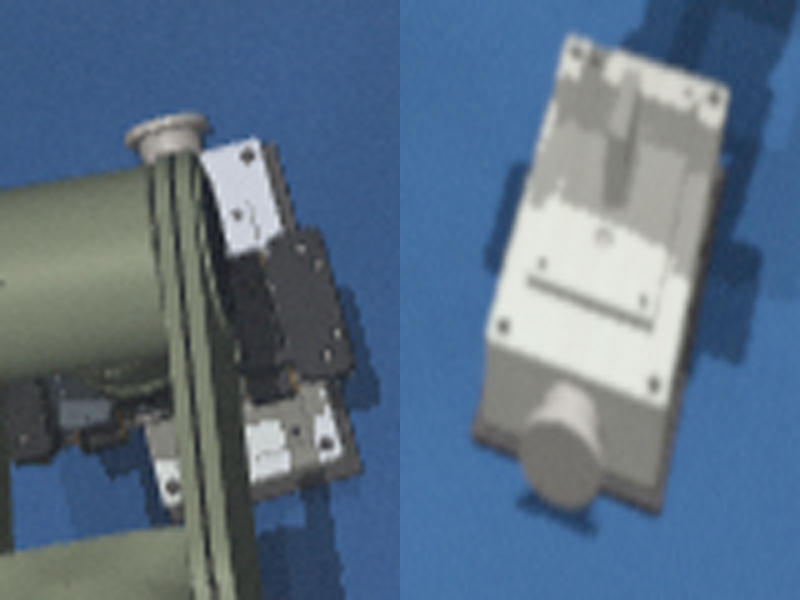

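The pin shows concentric in the hole at (316,130). The cover lies parallel to the housing edges, and the front-edge shadow is thin and even in the scene view. The robot is clear, so I'll hand in.

```bash
python3 -c "
from rig import *
print(finish_job(), get_state()['t'])"
```

```text
the job is handed in; nothing more can be done
the job is handed in; nothing more can be done
```

The cover is on the housing with the pin in its hole, released, and the job was handed in at about 12 s of the 58 s allowed; `finish_job` gives no verdict.

**What I did:** I gripped the aluminium cover by its upright grip and carried it over the housing. The wrist camera showed the pin about 28 mm from the port, near the port end of its slot. I lined the hole up with the pin by looking through it, which needed one 1.7 mm sideways correction. I then lowered it in small steps with a 15 N grip, and it dropped straight on, so no nudging along was needed.

**Last checks:**
- **Flush:** contact came at TCP height 0.0753 m, exactly the flush height. The wrist force changed by about 8 N, well under the 40 N limit.
- **Position:** the last wrist picture shows the pin concentric in the hole and the cover square to the housing. From the pin position, the grip should be about 12 mm behind the port's centre, within the 18 mm limit. I didn't measure this again after letting go.
- **Let go:** the fingers are open and the arm stands about 12 cm above the cover.

**Disagreements and gaps:**
- The measured TCP and camera poses wandered by 1 to 2 mm, so for the fine alignment I trusted the picture over the computed position.
- After release, the arm hid part of the housing in the top view, so that camera could not confirm the result.
- I did not re-measure the other objects, and I never located the wash bottle. The arm travelled above the bottle's height, and no unexpected contact force showed.

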